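Take the polished plaque off the barbed hook and stand it in the rack

ROBOT

A 7-joint arm with a two-finger parallel gripper is mounted at the origin on the work surface. World frame = base frame: x ahead of the robot, y to its left, z up, the work surface at z = 0. Lengths are in mm, angles in rad, forces in N, time in s.
With the tool pointing down it reaches from about 350 to 900 mm from the base axis. Payload 8.1 kg.
Tool frame: the origin (TCP) lies midway between the tips of the shut fingers; the grasp point (between the pads) lies 19 mm behind it; z points along the fingers, y is the line along which they close (so a half turn about z gives the same grasp; the last joint's range is limited). The gripper opens to 85 mm and grips with 20 to 120 N. Pads are 22 mm wide; open, the fingers measure 114 mm over their backs; the gripper's body (76 mm by 85 mm) begins 54 mm behind the grasp point. The pads swing forward as they close: fully open they stand 13 mm farther back than shut.
Start: joints at [1.159, 0.434, 0.025, 1.573, -0.012, 1.134, -0.075], TCP at [189.924, -595.458, 231.323] pointing down, gripper open.
Joint ranges: [-2.62, 2.62], [-0.44, 2.09], [-1.27, 1.32], [0.08, 2.57], [-1.32, 4.46], [0.12, 2], [-2.74, 2.74]. Speed limits (rad/s): [2.22, 2.22, 3.01, 3.01, 3.14, 3.14, 3.14].

INTERFACE

Orientations are given as a unit quaternion [w, x, y, z].
In Python, from workcell import r, get_image, camera_params, job gives the robot as it stands.
- The arm moves only by the tool step_arm, never from a script. Its argument "increments" is a list of rows, each a list of 7 numbers: the turn, a rotation vector about the tool's x, y, z in units of 2 pi rad (1.0 is 2 pi rad), then the shift along the tool's x, y, z in units of 0.3 m (1.0 is 0.3 m), then the closure, from -1 (fully open) to 1 (shut), so that 0 is half open. A call has exactly 8 rows; each row is the pose to reach, as a shift and turn from the pose commanded when the call began, along the tool's axes at that moment, turning the shorter way round; what a row does not reach only later rows make up. A row lasts 1/12 s, in which the tool goes at most 41.7 mm and 7.16 degrees, less where a joint would pass 70% of its speed; a pose out of reach is approached as far as the arm can. A call with a number of a shift or a turn outside -1 to 1 is refused whole. A call with a gripper value outside its range is refused whole. The fingers move at their own pace and stop on an object; "grip_force" is the grip in N (left out, the last holds). Time passes only in rows, so rows that repeat a pose let the fingers close, or fill a call up. It gives the time, the measured TCP pose, the force, the opening and the grip force at its end, in the units of the state.
- r.get_state(): the state, without advancing time (a new reading comes with each control period).
- get_image(name): name is "scene" or "top" or "wrist"; returns the picture (384x512x3 uint8, red, green, blue); there is no depth.
- camera_params(name): a dict with "K" (3x3 intrinsics, pixels), "R" (3x3) and "t" (3): a world point X has camera coordinates R X + t; the wrist camera has in their place "hand_eye" (4x4, takes a point from camera to tool coordinates, whose origin is the TCP and whose axes are the flange's). Camera axes: x right, y down, z forward; pixel columns grow to the right and rows downward; lengths in mm; the calibration is good to about 2 mm. A picture is of the moment at which its call begins: read the wrist's pose just before it. camera_params takes no time and is no camera call.
- job.hand_in(): hands the job in; it is judged then, once.
The state is a dict: "t": time; "joint_pos": joint angles; "dq": joint speeds; "effort": joint torques, N m; "tcp_pos": TCP position; "orientation": TCP orientation; "ft_force": force on the tool from outside, world axes, zero at the start; "wrist_torque": the same for the moment, N m; "finger_gap": finger opening in mm; "gripper_force": force on a finger pad.
Only numpy, scipy, OpenCV 4.12 (cv2) and the standard library are available. Lean on these libraries where they do the work, as an engineer would, in place of code of your own. Each camera call takes 0.05 s, during which the arm holds its last target. There are 200 camera calls.

TASK

Take the big windowed metal plaque off its barbed two-prong hook without forcing it (raise it, lean its top back over the hook's post, draw it off over the barbs) and stand it on its lower edge in the one empty slot of the wooden rack: down on the slot's floor, resting in the slot's lean, and roughly centred across the rack. Lower it in gently rather than letting it drop, let go, and leave everything else where it is.

Things in the scene. Friction and masses are not known exactly. Their poses are not given: they have to be found in the camera images.
- plaque: Silver metal-faced plaque with brass relief (sizes of all things in mm): 135 tall (its z), 110 wide (y), 9 thick (x), 0.25 to 0.5 kg. Origin: centre of its lower edge. A window 46 wide (y), 22 high goes through it, 70 to 92 above the lower edge. It starts hanging upright on the hook's two prongs by the top of its window, its x along theirs. Front and back are alike.
- plaque_top (a point): Centre of the plaque's upper edge, 135 above its origin. The 43 between window and upper edge are solid and plain: the place to grip it, across the 9 thickness.
- plaque_window (a point): Centre of the plaque's window, 81 above its origin, at mid-thickness.
- hook: Barbed display hook, fixed: dark wood, two alike steel prongs. Origin on the table; x is the way the prongs point (roughly towards the robot), z up. Foot 14 thick, x -70 to +80, 130 wide. Upright post board x -58 to -42, 24 wide, top at height 160. The plaque hangs about x -10 to +6. Upright it cannot pass the barbs; it comes off with its top leaned back over the post.
- hook_bend (a point): Bend of the prongs, midway between the two (they lie 14 to either side in y; round wire of 3 radius): 20 ahead of the hook's origin, 150 high. From the post to here the prongs run level at height 150; from here they slant up, 35.5 degrees above level, to the tip.
- hook_tip (a point): Tip of the prongs, midway between the two: 28 ahead of the bend and 20 higher. From here barbs turn back 8 and up 5 (centre lines). Leaned about 35 degrees, square to the slant, the plaque can be drawn off along it: some 3 is spare above and below when the window's centre travels 4 above the slant's centre line, at right angles to it.
- rack: Fixed wooden rack, base 200 (x) by 130 (y) by 20 high, origin on the table under its middle. Three alike slots along y, at x -55, 0, +55, leaning 25 degrees from upright, top towards -x (roughly away from the robot). Each has a floor square to the lean, two back slats (-x side) 75 long along the lean and two front slats 45 long, 22 wide, 6 thick, at y -36 and +36. Two hold small plaques; which one is empty varies.
- slot: The empty slot of the rack. Origin: centre of its felt floor, 34 above the table, at the rack's y = 0, midway between back and front slats (16 clear width). Axes parallel to the rack's: x across the slots, y along the slot, z vertical. The slot rises from here along its lean, the direction (-0.423, 0, 0.906) in these axes.
- plaque_low: Smaller silver plaque, 85 tall, 95 wide, 9 thick, standing in another slot of the rack against its back slats. Leave alone. Its origin lies at the centre of that slot's floor; axes as the slot's.
- plaque_wide: Smaller dark wood plaque, 95 tall, 110 wide, 9 thick, in another slot of the rack. Leave alone. Its origin lies at the centre of that slot's floor; axes as the slot's.
- tin: Small steel polish tin, 52 across, 38 high, between rack and hook. Origin: centre of its underside. Leave alone.
- brush: Polishing brush, 160 long, lying on the table at the left. Leave alone.
- candlestick: Brass candlestick, 72 across the foot, 106 high, beyond the rack and hook. Origin: centre of its underside. Leave alone.
- jar: Amber glass jar, 60 across, 85 high, at the left. Origin: centre of its underside. Leave alone.
- cup: White mug, 74 across, 80 high, at the right. Origin: centre of its underside. Leave alone.
- screwdriver: Screwdriver lying on the table at the right. Leave alone.
Mind the look-alikes: they are no part of the job. There is more than one size of the plaque; the one meant has the size given above.

How it is judged (in metres and radians):
On the way:
1. the plaque is drawn clear of the hook's barbs, in the grip (x of plaque_window in the frame of hook above 0.06 m and contact force between plaque and the fingers above 1 N and contact force between plaque and hook below 0.1 N), for 0.1 s.
At the end, for the whole second after the job is handed in: The plaque stands at rest on its lower edge in the empty slot, borne by the rack: the edge's centre within 10 mm of the floor's centre across the slot, 20 mm along it, 9 mm in height; leaning 19 to 31 degrees, top towards the rack's -x; within 7 degrees of the slot's line (x of plaque in the frame of slot between -0.01 and 0.01 m and y of plaque in the frame of slot between -0.02 and 0.02 m and z of plaque in the frame of slot between -0.009 and 0.009 m and angle between plaque's own z axis and vertical between 0.33 and 0.55 rad and x of plaque_top in the frame of slot below -0.04 m and angle between the y axis of plaque and the y axis of slot, either way round below 0.12 rad and linear speed of plaque below 0.02 m/s and angular speed of plaque below 0.1 rad/s and contact force between plaque and rack above 0.5 N); the robot touches nothing.
It fails at once if the plaque is forced against the hook (over 40 N) (contact force between plaque and hook above 40 N).
It fails at once if the plaque drops into the slot (faster than 0.4 m/s within 0.10 m of the slot's floor) (distance between plaque and slot below 0.1 m and linear speed of plaque above 0.4 m/s).
It fails at once if another plaque in the rack is moved (over 15 mm) (distance of any of plaque_low, plaque_wide from where it was at the start of the episode above 0.015 m).
It fails at once if something else on the table is moved (over 30 mm) (distance of any of tin, brush, candlestick, jar, cup, screwdriver from where it was at the start of the episode above 0.03 m).
It also fails if it takes over 48 s, if anything falls off the work surface, if the arm or the gripper's body presses on something with over 40 N, if the wrist force passes 120 N, or if a joint passes its speed limit or range.

## Working session

There is one attempt and no reset: what is moved stays moved. The work goes in short steps, Python scripts to look and compute and a tool call to move; the robot and the scene stay as the last step left them, time stands still between calls to the robot, and variables do not carry over. Pictures are saved under pics/ and viewed, at most 10 in all, crops included, and the job is handed in when it is done.

Besides the shell and the picture viewer there is one more tool, called after "Request:" by a JSON object that holds its "name" and its "arguments". step_arm: Moves the arm, as the interface text tells. Shifts and turns lie within -1 to 1; 1 stands for 0.3 m of shift or 2 pi rad of turn. Its arguments: {"type":"object","properties":{"increments":{"type":"array"},"grip_force":{"type":"number"}},"required":["increments"]}

```bash
mkdir -p pics; python3 - <<'E'
from workcell import r,get_image,camera_params,job
import cv2,numpy as np
s=r.get_state();print(s)
for n in("scene","top"):
    im=get_image(n);cv2.imwrite(f"pics/{n}0.png",cv2.cvtColor(im,cv2.COLOR_RGB2BGR))
    p=camera_params(n);print(n,{k:np.round(v,4).tolist() for k,v in p.items()})
print(camera_params("wrist"))
a=cv2.imread("pics/scene0.png");b=cv2.imread("pics/top0.png")
E
```

```text
{'t': 0.0, 'joint_pos': array([ 1.15942361,  0.43522571,  0.02493509,  1.57411806, -0.01164725,
        1.13400315, -0.0750743 ]), 'dq': array([-1.88125199e-03,  1.99184951e-05,  7.30676427e-04,  1.29087430e-03,
        1.16989907e-03, -2.09471300e-03, -9.34820562e-04]), 'effort': array([ 5.13586110e-04, -6.70473647e+01,  1.02562442e+00, -3.16210949e+01,
        1.56618515e-02,  1.22575904e-02, -7.38135526e-06]), 'tcp_pos': array([ 189.75307372, -594.9513432 ,  230.51571393]), 'orientation': array([-7.87488529e-04,  9.88108064e-01,  1.53758921e-01, -1.66661487e-04]), 'ft_force': array([ 0.46150681,  0.2048091 , -0.39999914]), 'wrist_torque': array([-0.01711552, -0.01209816,  0.00173719]), 'gripper_force': 0.0, 'finger_gap': 85.75558650281245}
scene {'K': [[392.4999, 0.0, 254.8504], [0.0, 392.4999, 189.5682], [0.0, 0.0, 1.0]], 'R': [[0.8512, 0.5247, 0.006], [0.3799, -0.6083, -0.6969], [-0.3621, 0.5955, -0.7171]], 't': [-494.7874, -123.8337, 1570.8582]}
top {'K': [[500.153, 0.0, 249.6841], [0.0, 500.153, 189.4814], [0.0, 0.0, 1.0]], 'R': [[0.0206, -0.9998, 0.0028], [-0.9842, -0.0208, -0.1756], [0.1757, 0.0009, -0.9845]], 't': [-14.6574, 629.798, 1795.9928]}
{'K': array([[336.89347819,   0.        , 257.54778228],
       [  0.        , 336.89347819, 189.25442274],
       [  0.        ,   0.        ,   1.        ]]), 'hand_eye': array([[ 7.35507833e-04, -9.52271210e-01, -3.05252357e-01,
         7.81247199e+01],
       [ 9.99999713e-01,  7.55940938e-04,  5.12586698e-05,
        -4.41670810e-01],
       [ 1.81940598e-04, -3.05252307e-01,  9.52271493e-01,
        -1.43023076e+02],
       [ 0.00000000e+00,  0.00000000e+00,  0.00000000e+00,
         1.00000000e+00]])}
```

View pics/scene0.png

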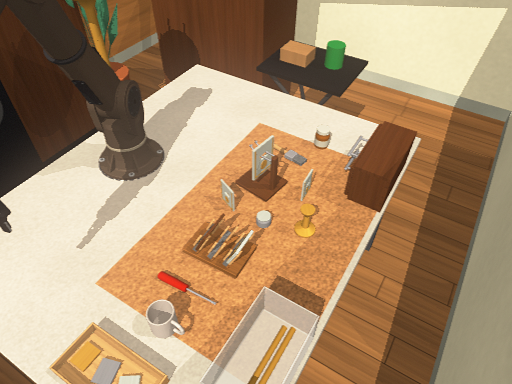

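View pics/top0.png

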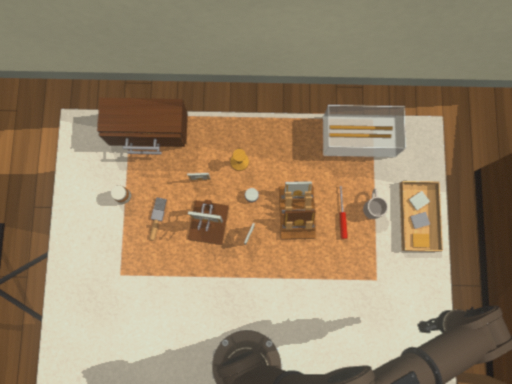

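```bash
python3 - <<'E'
import cv2,numpy as np
b=cv2.imread("pics/top0.png")[170:250,180:330];a=cv2.imread("pics/scene0.png")[125:275,180:330]
cv2.imwrite("pics/topz.png",cv2.resize(b,None,fx=5.3,fy=5.3,interpolation=cv2.INTER_CUBIC)[:,:795])
cv2.imwrite("pics/scenez.png",cv2.resize(a,None,fx=4,fy=4,interpolation=cv2.INTER_CUBIC))
E
```

```text
(no output)
```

View pics/topz.png

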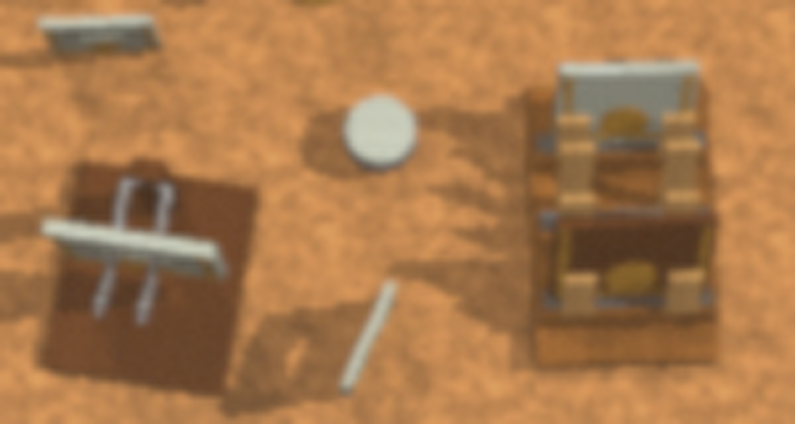

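View pics/scenez.png

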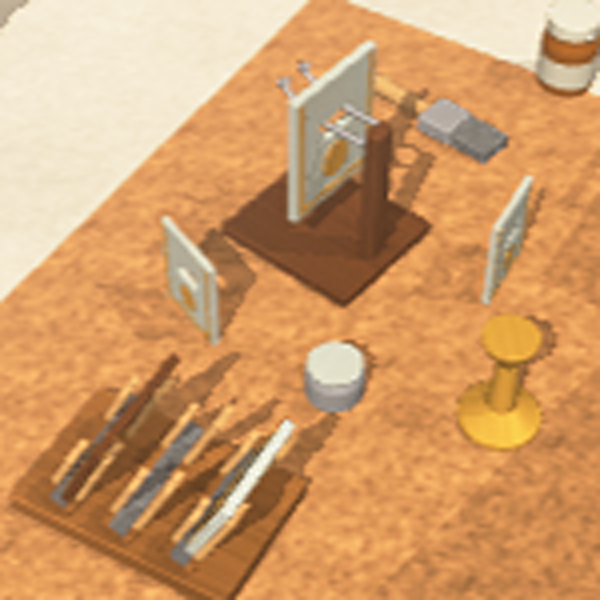

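```bash
cat > h.py <<'E'
import numpy as np,cv2
from workcell import r,get_image,camera_params,job
from scipy.spatial.transform import Rotation as Ro
def pose():
    s=r.get_state();q=s['orientation'];return np.array(s['tcp_pos']),Ro.from_quat([q[1],q[2],q[3],q[0]]).as_matrix()
def cam(n,T=None):
    p=camera_params(n)
    if n=='wrist':
        H=p['hand_eye'];t,R=T;return p['K'],R@H[:3,:3],R@H[:3,3]+t
    return p['K'],p['R'].T,-p['R'].T@p['t']
def ray(c,uv):
    K,R,o=c;return o,R@np.linalg.solve(K,[uv[0],uv[1],1])
def onz(c,uv,z):
    o,d=ray(c,uv);return o+d*(z-o[2])/d[2]
def proj(c,X):
    K,R,o=c;x=K@(R.T@(np.asarray(X)-o));return x[:2]/x[2]
def tri(*l):
    A=0;b=0
    for o,d in l:
        d=d/np.linalg.norm(d);P=np.eye(3)-np.outer(d,d);A=A+P;b=b+P@o
    return np.linalg.solve(A,b)
def shot(n,f):
    T=pose();im=cv2.cvtColor(get_image(n),cv2.COLOR_RGB2BGR);cv2.imwrite(f'pics/{f}.png',im);np.savez(f'pics/{f}.npz',t=T[0],R=T[1]);return im,cam(n,T)
def load(f,n='wrist'):
    z=np.load(f'pics/{f}.npz');return cam(n,(z['t'],z['R']))
E
python3 - <<'E'
from h import *
c=cam('top');s=cam('scene')
Z=lambda p:(p[0]/5.3+180,p[1]/5.3+170)
S=lambda p:(p[0]/4+180,p[1]/4+125)
for nm,z,P in(('hook',14,[(75,163),(258,188),(222,393),(38,368)]),('plq',196,[(45,224),(215,247)]),('rack',20,[(533,365),(717,363),(528,90),(710,90)])):
    X=np.array([onz(c,Z(p),z) for p in P]);print(nm,X.round(1).tolist(),X.mean(0).round(1))
# scene: hook foot corners, rack base corners, plaque top corners
for nm,z,P in(('hook',14,[(342,303),(430,228),(222,228)]),('plq',196,[(292,100),(372,45)]),('rack',20,[(10,495),(228,600),(307,492)])):
    print('s',nm,np.array([onz(s,S(p),z) for p in P]).round(1).tolist())
E
```

```text
hook [[589.8, 207.0, 14.0], [574.6, 76.3, 14.0], [429.0, 97.5, 14.0], [443.8, 227.1, 14.0]] [509.3 152.   14. ]
plq [[522.2, 204.1, 196.0], [509.6, 94.9, 196.0]] [515.9 149.5 196. ]
rack [[452.7, -119.9, 20.0], [456.8, -248.7, 20.0], [648.3, -114.4, 20.0], [651.1, -244.2, 20.0]] [ 552.2 -181.8   20. ]
s hook [[578.6, 76.3, 14.0], [600.0, 201.5, 14.0], [435.6, 98.8, 14.0]]
s plq [[507.4, 105.8, 196.0], [527.3, 205.2, 196.0]]
s rack [[463.2, -245.3, 20.0], [662.5, -234.0, 20.0], [661.3, -118.6, 20.0]]
```

```bash
cat >> h.py <<'E'
def inc(p,R):
    """increment from the present pose to tcp p, orientation R"""
    t,R0=pose();w=Ro.from_matrix(R0.T@R).as_rotvec()/(2*np.pi);d=R0.T@(np.asarray(p)-t)/300
    print('inc',np.r_[w,d].round(4).tolist(),'deg',(w*360).round(2),'mm',(d*300).round(2))
def down(yaw,lean=0):
    """tool x at world angle yaw, z down; lean: deg, back end tips towards +tool y"""
    a=np.radians(yaw);x=np.array([np.cos(a),np.sin(a),0]);z=np.array([0,0,-1.]);y=np.cross(z,x)
    l=np.radians(lean);z2=np.cos(l)*z-np.sin(l)*y;return np.c_[x,np.cross(z2,x),z2]
E
python3 -c "
from h import *
inc((430,-420,330),down(60))"
```

```text
inc [-0.0002, -0.0001, -0.1175, 0.9401, -0.313, -0.331] deg [-8.000e-02 -2.000e-02 -4.231e+01] mm [282.04 -93.91 -99.3 ]
```

Request:
{"name": "step_arm", "arguments": {"increments": [[0,0,-0.1175,0.94,-0.313,-0.331,-1],[0,0,-0.1175,0.94,-0.313,-0.331,-1],[0,0,-0.1175,0.94,-0.313,-0.331,-1],[0,0,-0.1175,0.94,-0.313,-0.331,-1],[0,0,-0.1175,0.94,-0.313,-0.331,-1],[0,0,-0.1175,0.94,-0.313,-0.331,-1],[0,0,-0.1175,0.94,-0.313,-0.331,-1],[0,0,-0.1175,0.94,-0.313,-0.331,-1]]}}

```text
t: 0.77
tcp_pos: [434.6, -416.1, 332.1]
orientation: [0.0, 0.865, 0.503, 0.002]
ft_force: [0.9, 0.0, -0.3]
finger_gap: 85.1
gripper_force: 0.0
```

```bash
python3 -c "
from h import *
print(pose(),r.get_state()['joint_pos'])
inc((530,-135,330),down(83.4))"
```

```text
(array([ 434.55911928, -416.12019031,  332.05554567]), array([[ 0.49480161,  0.86900086,  0.00297738],
       [ 0.86900268, -0.49480626,  0.0010554 ],
       [ 0.00239037,  0.00206514, -0.99999501]])) [ 0.83465594  0.34865567 -0.22420114  1.45968297  0.07543395  1.34014227
  0.08878283]
inc [0.0004, -0.0003, -0.064, 0.9717, -0.1872, 0.0088] deg [  0.14  -0.11 -23.06] mm [291.51 -56.17   2.64]
```

Request:
{"name": "step_arm", "arguments": {"increments": [[0,0,-0.064,0.97,-0.187,0.009,-1],[0,0,-0.064,0.97,-0.187,0.009,-1],[0,0,-0.064,0.97,-0.187,0.009,-1],[0,0,-0.064,0.97,-0.187,0.009,-1],[0,0,-0.064,0.97,-0.187,0.009,-1],[0,0,-0.064,0.97,-0.187,0.009,-1],[0,0,-0.064,0.97,-0.187,0.009,-1],[0,0,-0.064,0.97,-0.187,0.009,-1]]}}

```text
t: 1.43
tcp_pos: [528.8, -131.0, 328.0]
orientation: [-0.001, 0.745, 0.667, 0.002]
ft_force: [-0.3, 1.3, 0.1]
finger_gap: 85.3
gripper_force: 0.0
```

```bash
python3 -c "
from h import *
print(pose(),abs(r.get_state()['dq']).max())
shot('wrist','w1')
inc((490,160,340),down(83.4))"
```

```text
(array([ 528.81768452, -130.99004425,  328.01941339]), array([[ 1.10934259e-01,  9.93827145e-01,  1.09377937e-03],
       [ 9.93818550e-01, -1.10937900e-01,  4.17996629e-03],
       [ 4.27550555e-03,  6.23316763e-04, -9.99990666e-01]])) 0.053679677750639365
inc [0.0, -0.0004, 0.0004, 0.9591, -0.2369, -0.038] deg [ 0.01 -0.15  0.14] mm [287.73 -71.08 -11.41]
```

View pics/w1.png

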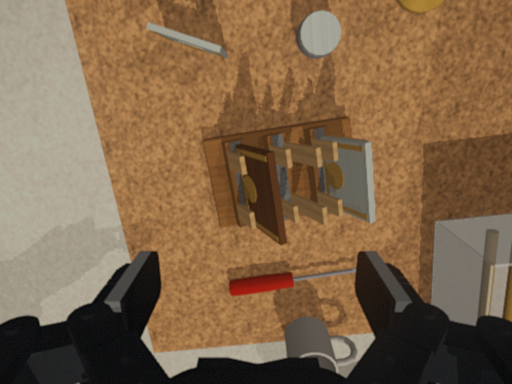

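Request:
{"name": "step_arm", "arguments": {"increments": [[0,0,0,0.96,-0.237,-0.038,-1],[0,0,0,0.96,-0.237,-0.038,-1],[0,0,0,0.96,-0.237,-0.038,-1],[0,0,0,0.96,-0.237,-0.038,-1],[0,0,0,0.96,-0.237,-0.038,-1],[0,0,0,0.96,-0.237,-0.038,-1],[0,0,0,0.96,-0.237,-0.038,-1],[0,0,0,0.96,-0.237,-0.038,-1]]}}

```text
t: 2.15
tcp_pos: [489.2, 161.8, 339.8]
orientation: [-0.001, 0.746, 0.666, 0.001]
ft_force: [-1.2, 0.5, 0.5]
finger_gap: 85.4
gripper_force: 0.0
```

```bash
python3 -c "
from h import *
print(pose(),abs(r.get_state()['dq']).max())
im,c=shot('wrist','w2')
a=cv2.imread('pics/w1.png')[100:250,190:390];cv2.imwrite('pics/w1z.png',cv2.resize(a,None,fx=4,fy=4,interpolation=cv2.INTER_CUBIC))
"
```

```text
(array([489.15693092, 161.8039341 , 339.84985774]), array([[ 1.12475091e-01,  9.93654542e-01, -6.48106518e-05],
       [ 9.93647602e-01, -1.12474061e-01,  3.74558885e-03],
       [ 3.71453186e-03, -4.85684395e-04, -9.99992983e-01]])) 0.05013305713671986
```

View pics/w2.png

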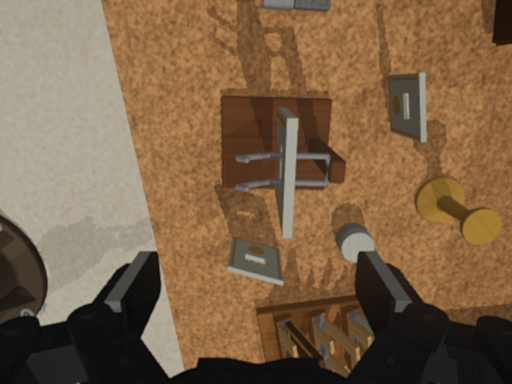

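View pics/w1z.png

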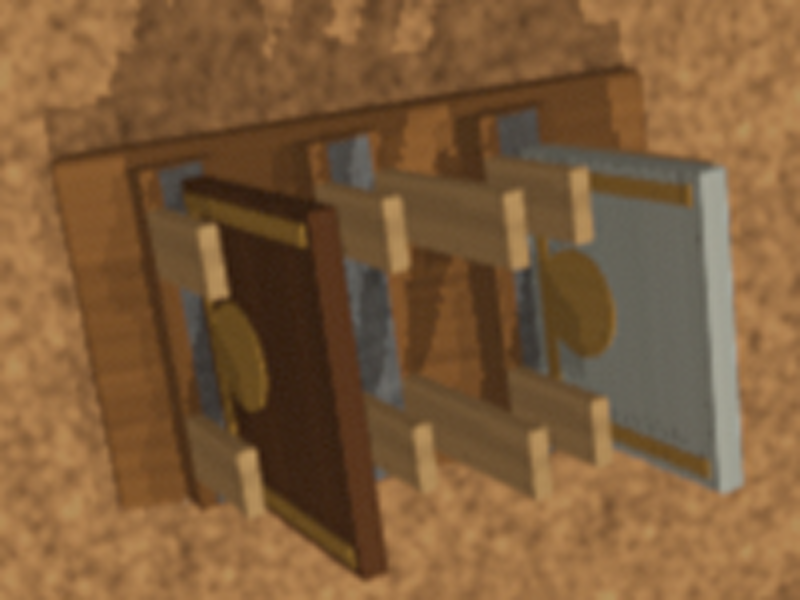

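```bash
cat > m.py <<'E'
from h import *
def fit(X,L):  # 2D rigid: local L -> world X
    X=np.array(X)[:,:2];L=np.array(L,float);a=(X-X.mean(0))@[1,-1j] if 0 else None
    xc=(X-X.mean(0))@np.array([1,1j]);lc=(L-L.mean(0))@np.array([1,1j]);th=np.angle((xc*lc.conj()).sum())
    R=np.array([[np.cos(th),-np.sin(th)],[np.sin(th),np.cos(th)]]);t=X.mean(0)-R@L.mean(0)
    return t,np.degrees(th),(X-(L@R.T+t)).round(1).tolist()
if __name__=='__main__':
    c=load('w1');Z=lambda p:(p[0]/4+190-.4,p[1]/4+100-.4)
    F=(-9.1,79.4);B=(-41.7,97.3)
    D=[((396,233),0,F,36),((426,457),0,F,-36),((516,229),0,B,36),((541,462),0,B,-36),((213,261),55,F,36),((251,480),55,F,-36),((582,204),-55,F,36),((602,431),-55,F,-36)]
    # rack y sign: rack y = -world y, image top = world +y -> rack y -36
    X=[onz(c,Z(p),f[1]) for p,s,f,y in D];L=[(s+f[0],-y) for p,s,f,y in D]
    print('rack slats',fit(X,L))
    P=[(635,70),(52,160),(120,505)];print('rack base',fit([onz(c,Z(p),20) for p in P],[(-100,-65),(100,-65),(100,65)]))
    c=load('w2');im=cv2.imread('pics/w2.png').astype(int)
    P=[(222,97),(331,99),(222,188)];print('foot',fit([onz(c,p,14) for p in P],[(80,-65),(-70,-65),(80,65)]))
    roi=im[100:245,265:310];b=roi.min(2)
    for y in (10,20,30,60,90,110,125,133,136,139):print(y+100,b[y,8:36].tolist())
E
python3 m.py
```

```text
rack slats (array([ 557.11421322, -177.88513086]), np.float64(-177.4553250231071), [[-0.1, -0.1], [0.1, -0.2], [-0.1, -0.2], [0.1, 0.2], [-0.1, -0.2], [-0.1, 0.5], [0.1, 0.0], [0.1, -0.1]])
rack base (array([ 556.76426529, -177.31053232]), np.float64(-177.6969616905256), [[-2.8, -0.9], [1.7, -1.0], [1.1, 1.9]])
foot (array([517.03122133, 152.55166847]), np.float64(172.34315203732544), [[1.4, -1.0], [-1.8, 0.0], [0.4, 1.0]])
110 [28, 30, 31, 30, 40, 55, 64, 69, 75, 78, 77, 79, 79, 78, 76, 65, 47, 34, 35, 31, 34, 33, 34, 34, 29, 28, 28, 24]
120 [33, 33, 33, 32, 39, 51, 48, 37, 25, 26, 26, 36, 51, 83, 134, 154, 156, 156, 155, 155, 155, 155, 156, 158, 152, 91, 35, 26]
130 [30, 35, 32, 32, 40, 59, 64, 63, 60, 63, 61, 60, 62, 103, 149, 156, 155, 154, 154, 153, 153, 154, 156, 153, 111, 54, 31, 31]
160 [31, 34, 30, 31, 26, 35, 57, 89, 87, 68, 58, 72, 115, 148, 154, 152, 151, 151, 151, 151, 152, 153, 141, 81, 30, 26, 31, 28]
190 [72, 64, 43, 47, 61, 63, 64, 65, 61, 58, 81, 129, 150, 151, 152, 151, 151, 150, 151, 153, 149, 107, 65, 56, 59, 63, 67, 63]
210 [72, 71, 71, 73, 63, 39, 45, 60, 60, 71, 115, 147, 151, 150, 149, 149, 150, 150, 152, 146, 112, 82, 77, 76, 81, 84, 80, 74]
225 [74, 68, 66, 67, 70, 74, 66, 41, 38, 96, 146, 152, 150, 149, 149, 150, 151, 152, 147, 120, 87, 83, 86, 82, 76, 72, 76, 83]
233 [51, 53, 71, 77, 79, 79, 82, 77, 76, 113, 145, 151, 150, 149, 151, 150, 150, 153, 148, 104, 72, 69, 72, 72, 75, 74, 76, 78]
236 [50, 45, 52, 75, 79, 80, 81, 73, 84, 127, 149, 152, 151, 151, 151, 151, 152, 154, 147, 98, 68, 70, 67, 64, 67, 72, 76, 76]
239 [50, 47, 49, 60, 68, 72, 75, 75, 77, 75, 77, 78, 79, 82, 80, 77, 78, 77, 78, 74, 74, 72, 70, 68, 64, 67, 67, 67]
```

```bash
python3 - <<'E'
from m import *
im=cv2.imread('pics/w2.png');c=load('w2')
cv2.imwrite('pics/w2z.png',cv2.resize(im[85:245,210:360],None,fx=3.75,fy=3.75,interpolation=cv2.INTER_CUBIC))
m=(im[105:245,265:310].min(2)>115).astype(np.uint8)
n,l,s,_=cv2.connectedComponentsWithStats(m);k=1+s[1:,4].argmax()
yy,xx=np.nonzero(l==k);(cx,cy),(w,h),a=cv2.minAreaRect(np.c_[xx+265,yy+105].astype(np.float32));print((cx,cy),(w,h),a)
box=cv2.boxPoints(((cx,cy),(w,h),a));X=np.array([onz(c,p,196) for p in box]);print(X.round(1),X.mean(0).round(1))
E
```

```text
(296.7931213378906, 177.81808471679688) (24.89763641357422, 119.4719467163086) 2.3373055458068848
[[504.9 100.1 196. ]
 [518.8 208.9 196. ]
 [539.5 205.8 196. ]
 [527.9  96.4 196. ]] [522.8 152.8 196. ]
```

View pics/w2z.png

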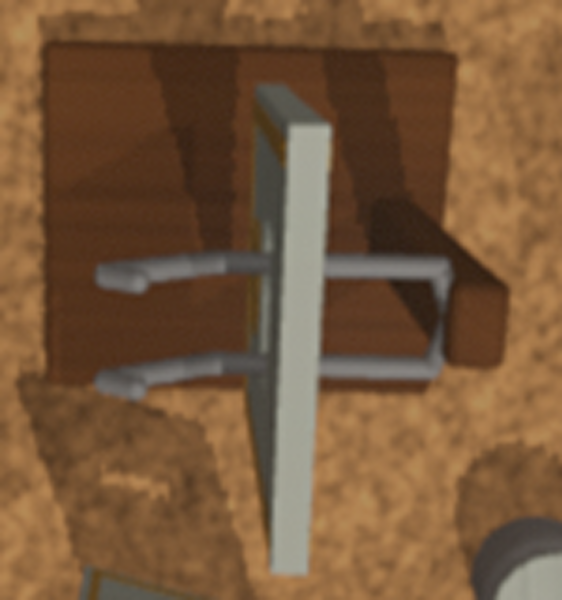

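```bash
python3 - <<'E'
from m import *
c=load('w2');Z=lambda p:(p[0]/3.75+210-.37,p[1]/3.75+85-.37)
def f(n,P):print(n,fit([onz(c,Z(p),z) for p,z,l in P],[l for p,z,l in P]))
f('foot',[((43,43),14,(80,-65)),((456,54),14,(-70,-65)),((48,382),14,(80,65))])
f('post',[((452,283),160,(-42,-12)),((508,288),160,(-58,-12)),((503,365),160,(-58,12)),((445,362),160,(-42,12))])
f('prong',[((223,264),150,(20,-14)),((220,362),150,(20,14)),((107,273),170,(48,-14)),((107,381),170,(48,14))])
f('plq(in plaque axes)',[((288,125),196,(4.5,-55)),((331,125),196,(-4.5,-55)),((308,574),196,(-4.5,55)),((270,574),196,(4.5,55))])
E
```

```text
foot (array([517.02390491, 153.60840812]), np.float64(172.16279967131715), [[0.1, -1.0], [-1.7, -0.9], [1.5, 1.8]])
post (array([516.59856274, 154.52547455]), np.float64(172.1204853956855), [[0.3, -1.0], [-1.1, -1.7], [0.1, 1.2], [0.7, 1.5]])
prong (array([518.39713  , 153.1788442]), np.float64(171.84128392639826), [[0.7, -0.6], [1.1, 0.0], [-1.1, 0.6], [-0.8, 0.0]])
plq(in plaque axes) (array([516.26150785, 153.50110209]), np.float64(172.7020222434969), [[-0.3, 0.1], [0.3, 0.1], [0.2, -0.1], [-0.3, -0.1]])
```

```bash
python3 -c "
from h import *
inc((516.3,153.5,225),down(82.4))"
```

```text
inc [-0.0001, -0.0003, 0.003, -0.0102, 0.0899, 0.3817] deg [-0.03 -0.12  1.07] mm [ -3.07  26.97 114.51]
```

Request:
{"name": "step_arm", "arguments": {"increments": [[0,-0.0003,0.003,-0.01,0.09,0.1,0.2],[0,-0.0003,0.003,-0.01,0.09,0.2,0.2],[0,-0.0003,0.003,-0.01,0.09,0.3,0.2],[0,-0.0003,0.003,-0.01,0.09,0.38,0.2],[0,-0.0003,0.003,-0.01,0.09,0.382,0.2],[0,-0.0003,0.003,-0.01,0.09,0.382,0.2],[0,-0.0003,0.003,-0.01,0.09,0.382,0.2],[0,-0.0003,0.003,-0.01,0.09,0.382,0.2]]}}

```text
t: 2.87
tcp_pos: [519.0, 148.1, 226.6]
orientation: [0.001, 0.755, 0.656, 0.001]
ft_force: [-0.5, 0.9, 0.2]
finger_gap: 34.3
gripper_force: 0.0
```

```bash
python3 - <<'E'
from m import *
T=pose();print(T[0],r.get_state()['joint_pos'])
im,c=shot('wrist','w3')
cv2.imwrite('pics/w3z.png',cv2.resize(im[60:,180:360],None,fx=1.8,fy=1.8,interpolation=cv2.INTER_CUBIC))
inc((516.3,153.5,166),down(82.4))
E
```

```text
[518.9569509  148.06941266 226.57021358] [ 0.05505646  0.36155376 -0.57141591  1.75421251  0.22024214  1.08781105
 -0.73072437]
inc [0.0004, 0.0001, -0.0013, 0.0166, -0.0116, 0.2017] deg [ 0.16  0.05 -0.47] mm [ 4.99 -3.49 60.51]
```

View pics/w3z.png

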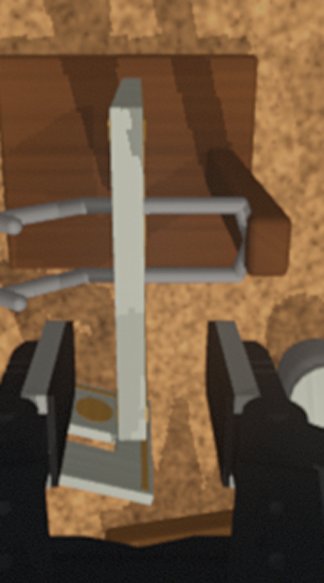

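```bash
python3 - <<'E'
from m import *
c=load('w3');Z=lambda p:(p[0]/1.8+180-.2,p[1]/1.8+60-.2)
def f(n,P):print(n,fit([onz(c,Z(p),z) for p,z,l in P],[l for p,z,l in P]))
f('plq',[((110,108),196,(4.5,-55)),((142,108),196,(-4.5,-55)),((146.5,440),196,(-4.5,55)),((117,440),196,(4.5,55))])
f('post',[((250,219),160,(-42,-12)),((290,219),160,(-58,-12)),((288,275),160,(-58,12)),((247,275),160,(-42,12))])
f('prong',[((84,211),150,(20,-14)),((82,278),150,(20,14))])
E
```

```text
plq (array([516.2606674, 153.2086679]), np.float64(172.56040236138213), [[0.0, 0.2], [0.0, 0.1], [0.4, -0.3], [-0.5, -0.1]])
post (array([516.82450184, 153.42872484]), np.float64(172.84122027074915), [[0.6, -1.1], [-1.0, -1.2], [-0.2, 1.1], [0.6, 1.2]])
prong (array([517.49278893, 150.44969055]), np.float64(168.7021182529059), [[-0.1, -0.4], [0.1, 0.4]])
```

Request:
{"name": "step_arm", "arguments": {"increments": [[0.0004,0,-0.0013,0.0166,-0.0116,0.02,0.2],[0.0004,0,-0.0013,0.0166,-0.0116,0.04,0.2],[0.0004,0,-0.0013,0.0166,-0.0116,0.08,0.2],[0.0004,0,-0.0013,0.0166,-0.0116,0.12,0.2],[0.0004,0,-0.0013,0.0166,-0.0116,0.16,0.2],[0.0004,0,-0.0013,0.0166,-0.0116,0.2,0.2],[0.0004,0,-0.0013,0.0166,-0.0116,0.2,0.2],[0.0004,0,-0.0013,0.0166,-0.0116,0.2,0.2]]}}

```text
t: 3.58
tcp_pos: [514.6, 153.3, 164.2]
orientation: [-0.001, 0.752, 0.659, -0.002]
ft_force: [-0.0, -0.1, -0.4]
finger_gap: 34.3
gripper_force: 0.0
```

```bash
python3 -c "
from h import *
s=r.get_state();print(s['tcp_pos'],s['ft_force'],s['wrist_torque'],s['finger_gap'])
inc((516.3,153.3,166),down(82.5))"
```

```text
[514.59013667 153.33827797 164.24056108] [-0.02170575 -0.13178784 -0.36380513] [ 0.04952057 -0.00975135 -0.05679843] 34.31165223434904
inc [-0.0006, 0.0004, -0.0001, 0.0006, 0.0056, -0.0059] deg [-0.22  0.14 -0.05] mm [ 0.18  1.69 -1.77]
```

Request:
{"name": "step_arm", "arguments": {"increments": [[-0.0006,0.0004,0,0,0.0056,-0.0059,0.2],[-0.0006,0.0004,0,0,0.0056,-0.0059,0.5],[-0.0006,0.0004,0,0,0.0056,-0.0059,0.6],[-0.0006,0.0004,0,0,0.0056,-0.0059,0.7],[-0.0006,0.0004,0,0,0.0056,-0.0059,0.8],[-0.0006,0.0004,0,0,0.0056,-0.0059,1],[-0.0006,0.0004,0,0,0.0056,-0.0059,1],[-0.0006,0.0004,0,0,0.0056,-0.0059,1]], "grip_force": 60}}

```text
t: 4.25
tcp_pos: [516.9, 153.1, 166.9]
orientation: [0.0, 0.752, 0.659, 0.001]
ft_force: [-1.5, -1.1, 5.6]
finger_gap: 8.6
gripper_force: 59.2
```

```bash
cat >> h.py <<'E'
def st():
    s=r.get_state();t,R=pose();print('t',s['t'].__round__(2),'tcp',t.round(1),'F',np.round(s['ft_force'],1),'M',np.round(s['wrist_torque'],2),'gap',round(s['finger_gap'],1),'gf',round(s['gripper_force'],1),'j',np.round(s['joint_pos'],2))
    return t,R
E
python3 -c "
from h import *
st()
inc((516.3,153.3,174),down(82.5))"
```

```text
t 4.25 tcp [516.9 153.1 166.9] F [-1.5 -1.1  5.6] M [-0.15  0.42 -0.  ] gap 8.6 gf 59.2 j [ 0.03  0.42 -0.56  1.83  0.27  0.96 -0.78]
inc [0.0003, -0.0001, -0.0002, 0.0002, -0.0021, -0.0235] deg [ 0.11 -0.04 -0.08] mm [ 0.07 -0.63 -7.06]
```

Request:
{"name": "step_arm", "arguments": {"increments": [[0,0,0,0,0,-0.005,1],[0,0,0,0,0,-0.01,1],[0,0,0,0,0,-0.015,1],[0,0,0,0,0,-0.02,1],[0,0,0,0,0,-0.025,1],[0,0,0,0,0,-0.027,1],[0,0,0,0,0,-0.027,1],[0,0,0,0,0,-0.027,1]]}}

```text
t: 4.92
tcp_pos: [516.7, 153.0, 174.5]
orientation: [0.0, 0.752, 0.659, 0.001]
ft_force: [-1.0, -0.1, -3.5]
finger_gap: 7.7
gripper_force: 58.3
```

```bash
cat >> h.py <<'E'
Oh=np.array([516.8,153.5]);yh=172.5;K=24.9
def hookC(x,z,y=0):
    a=np.radians(yh);X=np.array([np.cos(a),np.sin(a)]);Y=np.array([-np.sin(a),np.cos(a)]);return np.r_[Oh+x*X+y*Y,z]
def where():
    t,R=pose();C=t+K*R[:,2];a=np.radians(yh);d=C[:2]-Oh
    print('window hook x,y,z',(d@[np.cos(a),np.sin(a)]).round(1),(d@[-np.sin(a),np.cos(a)]).round(1),C[2].round(1),'lean',np.degrees(np.arccos(-R[2,2])).round(2))
def go(C,lean,yaw=None):
    R=down(yh-90 if yaw is None else yaw,lean);inc(np.asarray(C)-K*R[:,2],R)
E
python3 -c "
from h import *
st();where()
for l in range(5,36,5):go(hookC(0.5,150,-.1),l)
go(hookC(0.5,150,-.1),35.5)"
```

```text
t 4.92 tcp [516.7 153.  174.5] F [-1.  -0.1 -3.5] M [-0.  0. -0.] gap 7.7 gf 58.3 j [ 0.03  0.41 -0.56  1.82  0.26  0.98 -0.77]
window hook x,y,z -0.0 0.5 149.6 lean 0.08
inc [0.0141, -0.0001, -0.0002, 0.002, 0.0056, -0.0009] deg [ 5.07 -0.03 -0.08] mm [ 0.6   1.68 -0.28]
inc [0.028, -0.0001, -0.0002, 0.002, 0.0128, 0.0] deg [10.07 -0.04 -0.08] mm [0.61 3.83 0.01]
inc [0.0419, -0.0001, -0.0002, 0.002, 0.0198, 0.0016] deg [15.07 -0.04 -0.08] mm [0.61 5.95 0.48]
inc [0.0558, -0.0001, -0.0002, 0.002, 0.0267, 0.0038] deg [20.07 -0.04 -0.08] mm [0.61 8.02 1.14]
inc [0.0696, -0.0001, -0.0002, 0.002, 0.0334, 0.0066] deg [25.07 -0.05 -0.08] mm [ 0.61 10.03  1.97]
inc [0.0835, -0.0001, -0.0002, 0.0021, 0.0399, 0.0099] deg [30.07 -0.05 -0.07] mm [ 0.62 11.96  2.98]
inc [0.0974, -0.0002, -0.0002, 0.0021, 0.046, 0.0138] deg [35.07 -0.06 -0.07] mm [ 0.62 13.79  4.15]
inc [0.0988, -0.0002, -0.0002, 0.0021, 0.0465, 0.0142] deg [35.57 -0.06 -0.07] mm [ 0.62 13.96  4.27]
```

Request:
{"name": "step_arm", "arguments": {"increments": [[0.014,0,0,0,0.006,-0.001,1],[0.028,0,0,0,0.013,0,1],[0.042,0,0,0,0.02,0.0016,1],[0.056,0,0,0,0.027,0.004,1],[0.07,0,0,0,0.0335,0.0066,1],[0.0835,0,0,0,0.04,0.01,1],[0.0974,0,0,0,0.046,0.0138,1],[0.0988,0,0,0,0.0465,0.0142,1]]}}

```text
t: 5.58
tcp_pos: [531.7, 149.5, 166.8]
orientation: [-0.232, 0.717, 0.625, -0.203]
ft_force: [-0.1, -1.2, -3.5]
finger_gap: 8.2
gripper_force: 59.7
```

```bash
python3 -c "
from h import *
st();where()
for C in((9,150.7),(18.8,151.6),(24.5,156.4)):go(hookC(*C,0.5),35.5)"
```

```text
t 5.58 tcp [531.7 149.5 166.8] F [-0.1 -1.2 -3.5] M [-0.24 -1.04  0.07] gap 8.2 gf 59.7 j [ 0.05  0.82 -0.54  1.31  0.06  1.64 -0.59]
window hook x,y,z -0.7 2.0 146.6 lean 35.91
inc [-0.0011, -0.0002, -0.0007, 0.0051, -0.0348, 0.0079] deg [-0.41 -0.07 -0.27] mm [  1.52 -10.43   2.38]
inc [-0.0011, -0.0002, -0.0007, 0.0049, -0.063, 0.0247] deg [-0.41 -0.07 -0.27] mm [  1.47 -18.89   7.4 ]
inc [-0.0011, -0.0002, -0.0007, 0.0048, -0.0878, 0.0229] deg [-0.41 -0.07 -0.27] mm [  1.44 -26.33   6.86]
```

Request:
{"name": "step_arm", "arguments": {"increments": [[0,0,0,0,0,0,1],[0,0,0,0,0,0,1],[0,0,0,0,0,0,1],[0,0,0,0,0,0,1],[0,0,0,0,0,0,1],[0,0,0,0,0,0,1],[0,0,0,0,0,0,1],[0,0,0,0,0,0,1]]}}

```text
t: 6.25
tcp_pos: [530.6, 151.2, 170.6]
orientation: [-0.229, 0.717, 0.628, -0.2]
ft_force: [-0.8, 0.0, -2.6]
finger_gap: 7.9
gripper_force: 59.6
```

```bash
python3 -c "
from h import *
st();where()
for C in((9,150.7),(18.8,151.6),(24.5,156.4)):go(hookC(*C,0.5),35.5)"
```

```text
t 6.25 tcp [530.6 151.2 170.6] F [-0.8  0.  -2.6] M [-0.16 -1.04 -0.  ] gap 7.9 gf 59.6 j [ 0.05  0.81 -0.54  1.31  0.06  1.64 -0.59]
window hook x,y,z 0.5 0.5 150.3 lean 35.46
inc [0.0001, -0.0002, -0.0001, -0.0, -0.0239, 0.0153] deg [ 0.04 -0.07 -0.05] mm [-0.   -7.16  4.6 ]
inc [0.0001, -0.0002, -0.0001, -0.0001, -0.0522, 0.0318] deg [ 0.04 -0.07 -0.05] mm [ -0.02 -15.67   9.55]
inc [0.0001, -0.0002, -0.0001, -0.0001, -0.077, 0.0298] deg [ 0.04 -0.07 -0.05] mm [-2.00e-02 -2.31e+01  8.95e+00]
```

Request:
{"name": "step_arm", "arguments": {"increments": [[0,0,0,0,-0.012,0.0077,1],[0,0,0,0,-0.024,0.0153,1],[0,0,0,0,-0.033,0.0206,1],[0,0,0,0,-0.042,0.0259,1],[0,0,0,0,-0.052,0.0318,1],[0,0,0,0,-0.052,0.0318,1],[0,0,0,0,-0.052,0.0318,1],[0,0,0,0,-0.052,0.0318,1]]}}

```text
t: 6.92
tcp_pos: [512.6, 153.5, 171.6]
orientation: [-0.229, 0.717, 0.627, -0.201]
ft_force: [-0.2, -0.6, -3.2]
finger_gap: 8.3
gripper_force: 59.6
```

```bash
python3 -c "
from h import *
import numpy as np
st();where()
s=lambda u,v:hookC(20+.814*u-.581*v,150+.581*u+.814*v,.5)
for u,v in((8,4),(20,4),(32,4),(44,4),(60,5),(75,5)):go(s(u,v),35.5)"
```

```text
t 6.92 tcp [512.6 153.5 171.6] F [-0.2 -0.6 -3.2] M [-0.11 -1.03  0.  ] gap 8.3 gf 59.6 j [ 0.06  0.79 -0.55  1.37  0.05  1.61 -0.6 ]
window hook x,y,z 18.6 0.5 151.3 lean 35.48
inc [0.0, -0.0002, -0.0002, 0.0001, -0.0279, -0.0071] deg [ 0.02 -0.08 -0.06] mm [ 0.02 -8.38 -2.12]
inc [0.0, -0.0002, -0.0002, 0.0, -0.0679, -0.0071] deg [ 0.02 -0.08 -0.06] mm [ 1.000e-02 -2.038e+01 -2.120e+00]
inc [0.0, -0.0002, -0.0002, -0.0, -0.1079, -0.0071] deg [ 0.02 -0.08 -0.06] mm [-1.000e-02 -3.238e+01 -2.130e+00]
inc [0.0, -0.0002, -0.0002, -0.0001, -0.1479, -0.0071] deg [ 0.02 -0.08 -0.06] mm [-2.000e-02 -4.438e+01 -2.140e+00]
inc [0.0, -0.0002, -0.0002, -0.0001, -0.2013, -0.0105] deg [ 0.02 -0.08 -0.06] mm [-3.000e-02 -6.038e+01 -3.150e+00]
inc [0.0, -0.0002, -0.0002, -0.0002, -0.2513, -0.0105] deg [ 0.02 -0.08 -0.06] mm [-5.000e-02 -7.538e+01 -3.160e+00]
```

Request:
{"name": "step_arm", "arguments": {"increments": [[0,0,0,0,-0.012,-0.004,1],[0,0,0,0,-0.025,-0.007,1],[0,0,0,0,-0.038,-0.007,1],[0,0,0,0,-0.052,-0.007,1],[0,0,0,0,-0.063,-0.007,1],[0,0,0,0,-0.068,-0.007,1],[0,0,0,0,-0.068,-0.007,1],[0,0,0,0,-0.068,-0.007,1]]}}

```text
t: 7.58
tcp_pos: [497.3, 155.6, 185.2]
orientation: [-0.229, 0.716, 0.628, -0.201]
ft_force: [0.2, -0.3, -3.0]
finger_gap: 8.2
gripper_force: 59.6
```

```bash
python3 -c "
from h import *
import numpy as np
st();where()
im,c=shot('wrist','w4');shot('scene','s4')
s=lambda u,v:hookC(20+.814*u-.581*v,150+.581*u+.814*v,.5)
for u,v in((20,4),(32,4),(44,4),(60,5),(75,5)):go(s(u,v),35.5)
a=cv2.imread('pics/s4.png')[125:185,220:300]
cv2.imwrite('pics/s4z.png',np.vstack([cv2.resize(im[0:384,100:400],(468,600)),][0:1]) if 0 else np.hstack([cv2.resize(im[120:384,150:380],(400,459)),cv2.resize(a,(400,459)[::1] if 0 else (400,459))]))"
```

```text
t 7.58 tcp [497.3 155.6 185.2] F [ 0.2 -0.3 -3. ] M [-0.16 -1.07  0.02] gap 8.2 gf 59.6 j [ 0.07  0.75 -0.56  1.4   0.04  1.61 -0.61]
window hook x,y,z 34.1 0.5 164.9 lean 35.48
inc [0.0, -0.0002, -0.0002, 0.0001, -0.0001, -0.0005] deg [ 0.01 -0.08 -0.06] mm [ 0.03 -0.04 -0.14]
inc [0.0, -0.0002, -0.0002, 0.0, -0.0401, -0.0005] deg [ 0.01 -0.08 -0.06] mm [ 1.000e-02 -1.204e+01 -1.400e-01]
inc [0.0, -0.0002, -0.0002, 0.0, -0.0801, -0.0005] deg [ 0.01 -0.08 -0.06] mm [  0.   -24.04  -0.15]
inc [0.0, -0.0002, -0.0002, -0.0001, -0.1335, -0.0038] deg [ 0.01 -0.08 -0.06] mm [-2.000e-02 -4.004e+01 -1.150e+00]
inc [0.0, -0.0002, -0.0002, -0.0001, -0.1835, -0.0039] deg [ 0.01 -0.08 -0.06] mm [-3.000e-02 -5.504e+01 -1.160e+00]
```

View pics/s4z.png

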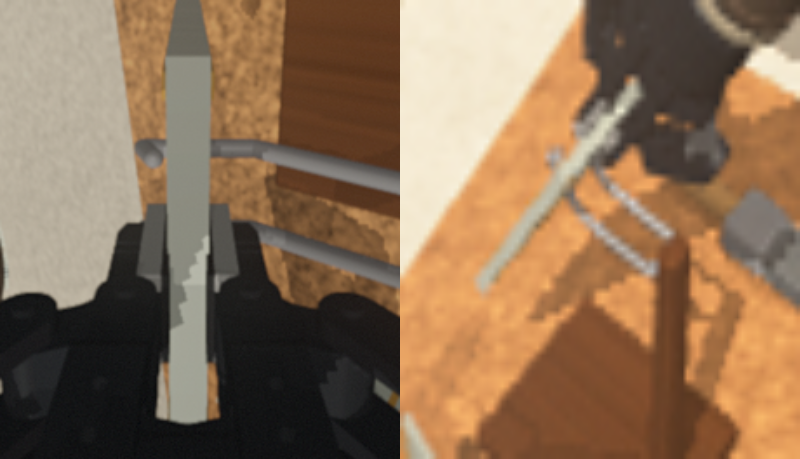

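Request:
{"name": "step_arm", "arguments": {"increments": [[0,0,0,0,-0.015,-0.0005,1],[0,0,0,0,-0.03,-0.0005,1],[0,0,0,0,-0.045,-0.0005,1],[0,0,0,0,-0.06,-0.0005,1],[0,0,0,0,-0.08,-0.0005,1],[0,0,0,0,-0.1,-0.001,1],[0,0,0,0,-0.12,-0.002,1],[0,0,0,0,-0.145,-0.003,1]]}}

```text
t: 8.35
tcp_pos: [462.2, 160.2, 211.5]
orientation: [-0.229, 0.716, 0.627, -0.201]
ft_force: [0.3, -0.1, -3.3]
finger_gap: 8.1
gripper_force: 59.6
```

```bash
python3 -c "
from h import *
st();where()"
```

```text
t 8.35 tcp [462.2 160.2 211.5] F [ 0.3 -0.1 -3.3] M [-0.2  -1.09  0.04] gap 8.1 gf 59.6 j [ 0.08  0.68 -0.58  1.47  0.01  1.6  -0.63]
window hook x,y,z 69.5 0.4 191.2 lean 35.49
```

```bash
cat >> h.py <<'E'
Or=np.array([557.1,-177.9]);yr=182.55;KE=105.9
def slotE(s,p=0,y=0):
    "s along lean from floor, p square to it (+ = front), y along slot"
    a=np.radians(yr);X=np.array([np.cos(a),np.sin(a)]);Y=np.array([-X[1],X[0]])
    return np.r_[Or+X*(-.4226*s+.9063*p)+Y*y,34+.9063*s+.4226*p]
def goE(E,lean=25,yaw=None):
    R=down(yr-90 if yaw is None else yaw,lean);p=np.asarray(E)-KE*R[:,2];inc(p,R);return p
def whereE():
    t,R=pose();E=t+KE*R[:,2];a=np.radians(yr);X=np.array([np.cos(a),np.sin(a)]);Y=np.array([-X[1],X[0]]);d=E[:2]-Or
    x,y,z=d@X,d@Y,E[2]-34
    print('edge in slot x,y,z',np.round([x,y,z],1),'s,p',np.round([-.4226*x+.9063*z,.9063*x+.4226*z],1),'lean',np.degrees(np.arccos(-R[2,2])).round(2),'yaw',np.degrees(np.arctan2(R[1,0],R[0,0])).round(2))
E
python3 -c "
from h import *
inc((450,162,235),down(82.5,35.5))
inc((455,-10,290),down(87,30))"
```

```text
inc [0.0, -0.0002, -0.0001, 0.0005, -0.0788, -0.0399] deg [ 0.01 -0.07 -0.05] mm [  0.15 -23.65 -11.98]
inc [-0.0152, -0.007, -0.0107, -0.5655, -0.1104, -0.243] deg [-5.49 -2.51 -3.84] mm [-169.65  -33.11  -72.9 ]
```

Request:
{"name": "step_arm", "arguments": {"increments": [[0,0,0,0,-0.04,-0.02,1],[0,0,0,0,-0.079,-0.04,1],[0,0,0,-0.05,-0.085,-0.08,1],[-0.005,-0.002,-0.003,-0.15,-0.095,-0.13,1],[-0.01,-0.005,-0.007,-0.26,-0.1,-0.18,1],[-0.015,-0.007,-0.01,-0.37,-0.11,-0.24,1],[-0.015,-0.007,-0.0107,-0.47,-0.11,-0.243,1],[-0.015,-0.007,-0.0107,-0.565,-0.11,-0.243,1]]}}

```text
t: 9.02
tcp_pos: [455.6, -10.8, 292.1]
orientation: [-0.187, 0.701, 0.665, -0.177]
ft_force: [0.7, -0.1, -3.9]
finger_gap: 8.0
gripper_force: 59.6
```

```bash
python3 -c "
from h import *
st();whereE()
print(goE(slotE(160)))
inc((600,-130,295),down(92.5,25))"
```

```text
t 9.02 tcp [455.6 -10.8 292.1] F [ 0.7 -0.1 -3.9] M [-0.09 -0.97  0.03] gap 8.0 gf 59.6 j [ 0.32  0.51 -0.58  1.48  0.12  1.72 -0.33]
edge in slot x,y,z [ 146.4 -176.6  166.2] s,p [ 88.8 202.9] lean 29.86 yaw 87.04
inc [-0.0135, -0.0071, -0.0136, -0.503, 0.6696, -0.3189] deg [-4.85 -2.55 -4.88] mm [-150.89  200.87  -95.66]
[ 669.3600012  -172.90046665  274.98599465]
inc [-0.0135, -0.007, -0.0134, -0.3721, 0.4297, -0.2581] deg [-4.85 -2.53 -4.84] mm [-111.62  128.91  -77.42]
```

Request:
{"name": "step_arm", "arguments": {"increments": [[-0.002,-0.001,-0.002,-0.06,0.08,-0.04,1],[-0.004,-0.002,-0.004,-0.13,0.17,-0.08,1],[-0.006,-0.003,-0.006,-0.2,0.265,-0.126,1],[-0.008,-0.004,-0.008,-0.27,0.36,-0.17,1],[-0.01,-0.005,-0.01,-0.34,0.45,-0.215,1],[-0.012,-0.006,-0.012,-0.41,0.546,-0.26,1],[-0.0135,-0.007,-0.0135,-0.47,0.626,-0.298,1],[-0.0135,-0.007,-0.0135,-0.503,0.67,-0.319,1]]}}

```text
t: 9.68
tcp_pos: [670.6, -174.2, 271.8]
orientation: [-0.151, 0.676, 0.704, -0.157]
ft_force: [0.1, -0.4, -3.5]
finger_gap: 8.2
gripper_force: 60.1
```

```bash
python3 -c "
from h import *
st();whereE()
print(goE(slotE(120,-1)))
print(goE(slotE(90,-1)))"
```

```text
t 9.68 tcp [ 670.6 -174.2  271.8] F [ 0.1 -0.4 -3.5] M [-0.02 -0.83  0.03] gap 8.2 gf 60.1 j [ 0.3   0.88 -0.46  0.8   0.36  1.96  0.02]
edge in slot x,y,z [-68.5   1.2 141.9] s,p [157.6  -2.1] lean 25.16 yaw 92.4
inc [-0.0004, -0.0002, -0.0004, 0.0043, -0.0044, 0.1254] deg [-0.16 -0.08 -0.13] mm [ 1.3  -1.31 37.61]
[ 653.3781425  -173.6122236   238.31139465]
inc [-0.0004, -0.0002, -0.0004, 0.0042, -0.0041, 0.2254] deg [-0.16 -0.08 -0.13] mm [ 1.26 -1.23 67.61]
[ 640.71269656 -174.17628309  211.12239465]
```

Request:
{"name": "step_arm", "arguments": {"increments": [[0,0,0,0.004,-0.004,0.02,1],[0,0,0,0.004,-0.004,0.05,1],[0,0,0,0.004,-0.004,0.09,1],[-0.0004,0,-0.0004,0.004,-0.004,0.13,1],[-0.0004,0,-0.0004,0.004,-0.004,0.17,1],[-0.0004,0,-0.0004,0.004,-0.004,0.2,1],[-0.0004,0,-0.0004,0.004,-0.004,0.225,1],[-0.0004,0,-0.0004,0.004,-0.004,0.225,1]]}}

```text
t: 10.35
tcp_pos: [638.4, -172.0, 210.7]
orientation: [-0.151, 0.674, 0.706, -0.157]
ft_force: [-0.4, -0.4, -3.0]
finger_gap: 8.1
gripper_force: 60.2
```

```bash
python3 -c "
from h import *
st();whereE()
shot('wrist','w5');shot('top','t5');shot('scene','s5')
goE(slotE(60,-1))
c=load('w5')
a=np.radians(yr);X=np.array([np.cos(a),np.sin(a)]);Y=np.array([-X[1],X[0]])
for nm,s,f,y in(('midF',0,(-9.1,79.4),36),('midF',0,(-9.1,79.4),-36),('midB',0,(-41.7,97.3),36),('midB',0,(-41.7,97.3),-36),('farF',-55,(-9.1,79.4),36),('farF',-55,(-9.1,79.4),-36)):
    print(nm,y,proj(c,np.r_[Or+X*(s+f[0])+Y*y,f[1]]).round(1))
"
```

```text
t 10.35 tcp [ 638.4 -172.   210.7] F [-0.4 -0.4 -3. ] M [ 0.05 -0.86 -0.02] gap 8.1 gf 60.2 j [ 0.35  0.84 -0.48  1.03  0.35  1.78 -0.02]
edge in slot x,y,z [-36.5  -2.4  80.8] s,p [88.7  1.1] lean 25.18 yaw 92.62
inc [-0.0001, -0.0002, 0.0003, -0.0077, 0.0038, 0.1012] deg [-0.03 -0.07  0.11] mm [-2.3   1.13 30.37]
midF 36 [247.4 213. ]
midF -36 [246.9 135.7]
midB 36 [272.2 226.2]
midB -36 [273.7 141.7]
farF 36 [304.1 223.2]
farF -36 [308.1 140.3]
```

```bash
python3 - <<'E'
from h import *
w1=cv2.imread('pics/w1.png');c1=load('w1');w5=cv2.imread('pics/w5.png');c5=load('w5')
a=np.radians(yr);X=np.array([np.cos(a),np.sin(a)]);Y=np.array([-X[1],X[0]])
for s,f in((0,(-9.1,79.4)),(0,(-41.7,97.3)),(-55,(-9.1,79.4)),(-55,(-41.7,97.3)),(55,(-9.1,79.4)),(55,(-41.7,97.3))):
  for y in(-36,36):
    P=np.r_[Or+X*(s+f[0])+Y*y,f[1]];o=[]
    for im,c in((w1,c1),(w5,c5)):
        u,v=proj(c,P);x0,y0=int(u)-14,int(v)-18;roi=im[y0:y0+37,x0:x0+29]
        if roi.shape[:2]!=(37,29):o.append(None);continue
        h=cv2.cvtColor(roi,cv2.COLOR_BGR2HSV).astype(int)
        m=((h[...,0]>8)&(h[...,0]<25)&(h[...,1]>60)&(h[...,1]<150)&(h[...,2]>165)).astype(np.uint8)
        n,l,st_,ce=cv2.connectedComponentsWithStats(m)
        o.append((np.round([u,v],1).tolist(),[(int(st_[k,4]),(ce[k]+[x0,y0]-[u,v]).round(1).tolist()) for k in range(1,n) if st_[k,4]>15],im[int(v),int(u)].tolist()))
    print(s,y,*o)
E
```

```text
0 -36 ([288.8, 157.7], [(21, [-1.1, -5.5]), (31, [0.5, 4.9])], [82, 128, 165]) ([246.9, 135.7], [(27, [-1.0, -8.5])], [76, 121, 157])
0 36 ([296.1, 213.6], [(17, [-0.7, -4.7]), (93, [4.7, 10.0]), (27, [-9.2, 10.3])], [79, 128, 164]) ([247.4, 213.0], [], [125, 137, 135])
0 -36 ([318.8, 156.6], [(59, [-0.1, 0.2])], [83, 130, 166]) ([273.7, 141.7], [], [65, 104, 134])
0 36 ([324.9, 215.2], [(22, [-0.5, -4.2]), (154, [3.9, 7.3]), (19, [-10.9, 7.6]), (21, [5.0, 16.0])], [82, 129, 165]) ([272.2, 226.2], [(151, [9.0, 1.9]), (30, [0.8, 6.3])], [78, 122, 157])
-55 -36 ([335.1, 150.6], [(22, [-0.6, -5.3]), (28, [0.2, 5.0])], [81, 129, 165]) ([308.1, 140.3], [(189, [-0.3, 0.8])], [90, 139, 175])
-55 36 ([340.1, 207.3], [(19, [-0.5, -4.8]), (142, [-4.4, 11.0])], [82, 130, 166]) ([304.1, 223.2], [(237, [0.7, 4.8])], [89, 138, 175])
-55 -36 ([367.6, 149.2], [(50, [-1.7, -15.1]), (42, [9.4, -16.0]), (18, [-10.6, -13.2]), (22, [11.4, -5.9]), (16, [6.4, 16.0])], [149, 163, 164]) ([344.6, 147.4], [(111, [1.8, 0.8])], [90, 115, 137])
-55 36 ([371.1, 208.6], [(19, [10.4, -12.1]), (61, [8.7, 3.4]), (45, [7.5, 15.0]), (30, [-8.3, 15.9])], [147, 161, 162]) ([337.1, 238.6], [(203, [4.6, 1.0]), (44, [9.8, 10.8])], [93, 137, 170])
55 -36 ([243.0, 164.7], [(22, [-1.4, -5.2]), (32, [0.4, 4.3])], [83, 130, 166]) ([194.4, 131.8], [(198, [-11.1, -1.3]), (79, [-1.7, 0.7])], [86, 135, 172])
55 36 ([252.6, 219.9], [(49, [-0.1, 0.6]), (40, [5.1, 14.6])], [82, 129, 165]) ([198.3, 204.2], [(28, [-11.9, -16.2]), (24, [-1.9, -6.1]), (42, [-11.6, -3.9]), (31, [-1.1, 7.9])], [74, 120, 155])
55 -36 ([270.6, 164.0], [], [28, 53, 88]) ([213.8, 136.8], [], [65, 103, 136])
55 36 ([279.2, 221.8], [(27, [7.7, 2.1]), (31, [11.0, 13.8])], [30, 55, 91]) ([216.7, 215.6], [], [56, 88, 114])
```

Request:
{"name": "step_arm", "arguments": {"increments": [[0,0,0,-0.008,0.003,0,1],[0,0,0.0003,-0.008,0.003,0.01,1],[0,0,0.0003,-0.008,0.003,0.03,1],[0,0,0.0003,-0.008,0.003,0.06,1],[0,0,0.0003,-0.008,0.003,0.09,1],[0,0,0.0003,-0.008,0.003,0.11,1],[0,0,0.0003,-0.008,0.003,0.11,1],[0,0,0.0003,-0.008,0.003,0.11,1]]}}

```text
t: 11.17
tcp_pos: [625.9, -175.3, 180.3]
orientation: [-0.151, 0.675, 0.705, -0.157]
ft_force: [0.3, 0.2, -1.9]
finger_gap: 8.0
gripper_force: 60.2
```

```bash
python3 -c "
from h import *
st();whereE()
goE(slotE(57,-.5))
goE(slotE(30,-.5))"
```

```text
t 11.17 tcp [ 625.9 -175.3  180.3] F [ 0.3  0.2 -1.9] M [ 0.07 -0.77  0.03] gap 8.0 gf 60.2 j [ 0.37  0.84 -0.48  1.11  0.35  1.71 -0.03]
edge in slot x,y,z [-23.9   0.3  50.5] s,p [55.8 -0.3] lean 25.15 yaw 92.52
inc [-0.0004, -0.0002, -0.0, 0.0015, -0.0003, -0.0039] deg [-0.15 -0.06 -0.01] mm [ 0.45 -0.08 -1.18]
inc [-0.0004, -0.0002, -0.0, 0.0014, -0.0, 0.0861] deg [-0.15 -0.06 -0.01] mm [ 4.200e-01 -1.000e-02  2.582e+01]
```

Request:
{"name": "step_arm", "arguments": {"increments": [[-0.0004,0,0,0.0014,0,0.02,1],[-0.0004,0,0,0.0014,0,0.04,1],[-0.0004,0,0,0.0014,0,0.06,1],[-0.0004,0,0,0.0014,0,0.08,1],[-0.0004,0,0,0.0014,0,0.1,1],[-0.0004,0,0,0.0014,0,0.12,1],[-0.0004,0,0,0.0014,0,0.137,1],[-0.0004,0,0,0.0014,0,0.137,1]]}}

```text
t: 11.83
tcp_pos: [608.1, -175.6, 142.4]
orientation: [-0.15, 0.675, 0.705, -0.156]
ft_force: [-0.4, 0.4, -3.9]
finger_gap: 8.2
gripper_force: 60.2
```

```bash
python3 -c "
from h import *
st();whereE()
goE(slotE(5,-.5))
goE(slotE(0,-.5))"
```

```text
t 11.83 tcp [ 608.1 -175.6  142.4] F [-0.4  0.4 -3.9] M [ 0.06 -0.73 -0.02] gap 8.2 gf 60.2 j [ 0.39  0.84 -0.49  1.21  0.36  1.61 -0.05]
edge in slot x,y,z [-6.2 -0.1 12.4] s,p [13.9 -0.4] lean 25.05 yaw 92.52
inc [-0.0001, -0.0002, -0.0, 0.0, 0.0002, 0.0295] deg [-0.05 -0.06 -0.01] mm [0.01 0.07 8.86]
inc [-0.0001, -0.0002, -0.0, 0.0, 0.0003, 0.0462] deg [-0.05 -0.06 -0.01] mm [ 0.    0.08 13.86]
```

Descend slowly 12 mm more, watching for contact.

Request:
{"name": "step_arm", "arguments": {"increments": [[0,0,0,0,0,0.008,1],[0,0,0,0,0,0.015,1],[0,0,0,0,0,0.022,1],[0,0,0,0,0,0.029,1],[0,0,0,0,0,0.034,1],[0,0,0,0,0,0.038,1],[0,0,0,0,0,0.04,1],[0,0,0,0,0,0.04,1]]}}

```text
t: 12.5
tcp_pos: [603.9, -175.7, 132.5]
orientation: [-0.15, 0.675, 0.706, -0.156]
ft_force: [0.1, 0.4, -3.7]
finger_gap: 8.1
gripper_force: 60.3
```

```bash
python3 -c "
from h import *
st();whereE()"
```

```text
t 12.5 tcp [ 603.9 -175.7  132.5] F [ 0.1  0.4 -3.7] M [-0.04 -0.84 -0.01] gap 8.1 gf 60.3 j [ 0.4   0.84 -0.49  1.23  0.36  1.59 -0.06]
edge in slot x,y,z [-2.2 -0.3  2.5] s,p [ 3.2 -0.9] lean 24.95 yaw 92.52
```

Request:
{"name": "step_arm", "arguments": {"increments": [[0,0,0,0,0,0.002,1],[0,0,0,0,0,0.004,1],[0,0,0,0,0,0.006,1],[0,0,0,0,0,0.008,1],[0,0,0,0,0,0.01,1],[0,0,0,0,0,0.011,1],[0,0,0,0,0,0.011,1],[0,0,0,0,0,0.011,1]]}}

```text
t: 13.17
tcp_pos: [602.8, -175.7, 130.0]
orientation: [-0.149, 0.675, 0.706, -0.156]
ft_force: [1.7, 0.1, 0.8]
finger_gap: 7.7
gripper_force: 60.8
```

```bash
python3 -c "
from h import *
st();whereE()"
```

```text
t 13.17 tcp [ 602.8 -175.7  130. ] F [1.7 0.1 0.8] M [ 0.01 -0.6   0.02] gap 7.7 gf 60.8 j [ 0.4   0.84 -0.49  1.24  0.37  1.58 -0.06]
edge in slot x,y,z [-1.2 -0.2 -0. ] s,p [ 0.5 -1.1] lean 24.9 yaw 92.52
```

Request:
{"name": "step_arm", "arguments": {"increments": [[0,0,0,0,0,0,0.82],[0,0,0,0,0,0,0.79],[0,0,0,0,0,0,0.76],[0,0,0,0,0,0,0.7],[0,0,0,0,0,0,0.6],[0,0,0,0,0,0,0.5],[0,0,0,0,0,0,0.4],[0,0,0,0,0,0,0.3]], "grip_force": 20}}

```text
t: 13.83
tcp_pos: [602.4, -175.8, 129.6]
orientation: [-0.15, 0.675, 0.705, -0.156]
ft_force: [0.8, 0.3, 0.2]
finger_gap: 29.7
gripper_force: 0.0
```

```bash
python3 -c "
from h import *
st();whereE()"
```

```text
t 13.83 tcp [ 602.4 -175.8  129.6] F [0.8 0.3 0.2] M [ 0.02 -0.43  0.06] gap 29.7 gf 0.0 j [ 0.4   0.84 -0.49  1.24  0.37  1.58 -0.06]
edge in slot x,y,z [-0.6 -0.2 -0.4] s,p [-0.1 -0.8] lean 24.96 yaw 92.52
```

Withdraw straight back along the tool axis, 60 mm first, then more.

Request:
{"name": "step_arm", "arguments": {"increments": [[0,0,0,0,0,-0.03,0.3],[0,0,0,0,0,-0.07,0.3],[0,0,0,0,0,-0.12,0.3],[0,0,0,0,0,-0.18,0.3],[0,0,0,0,0,-0.24,0.3],[0,0,0,0,0,-0.3,0.3],[0,0,0,0,0,-0.36,0.3],[0,0,0,0,0,-0.36,0.3]]}}

```text
t: 14.5
tcp_pos: [650.2, -173.2, 231.3]
orientation: [-0.148, 0.675, 0.706, -0.154]
ft_force: [0.6, -0.1, 0.7]
finger_gap: 30.2
gripper_force: 0.0
```

```bash
python3 -c "
from h import *
st()
inc((590,-200,330),down(92.5,10))"
```

```text
t 14.5 tcp [ 650.2 -173.2  231.3] F [ 0.6 -0.1  0.7] M [-0.01 -0.5  -0.06] gap 30.2 gf 0.0 j [ 0.34  0.85 -0.48  0.96  0.35  1.83 -0.01]
inc [-0.0406, -0.0001, 0.0001, -0.0803, -0.323, -0.2141] deg [-14.63  -0.03   0.04] mm [-24.08 -96.89 -64.22]
```

```bash
python3 -c "
from h import *
inc((560,-125,345),down(92.5,0))"
```

```text
inc [-0.0684, -0.0001, 0.0001, 0.1739, -0.4245, -0.2223] deg [-24.63  -0.03   0.04] mm [  52.18 -127.35  -66.7 ]
```

Request:
{"name": "step_arm", "arguments": {"increments": [[0,0,0,0,0,-0.1,0.3],[-0.01,0,0,0.02,-0.05,-0.2,0.3],[-0.025,0,0,0.05,-0.13,-0.21,0.3],[-0.04,0,0,0.1,-0.22,-0.22,0.3],[-0.055,0,0,0.14,-0.32,-0.222,0.3],[-0.0684,0,0,0.174,-0.4245,-0.222,0.3],[-0.0684,0,0,0.174,-0.4245,-0.222,0.3],[-0.0684,0,0,0.174,-0.4245,-0.222,0.3]]}}

```text
t: 15.17
tcp_pos: [555.4, -125.4, 344.0]
orientation: [-0.0, 0.691, 0.722, -0.003]
ft_force: [0.9, -0.9, 0.2]
finger_gap: 29.9
gripper_force: 0.0
```

```bash
python3 - <<'E'
from m import *
st();im,c=shot('wrist','w6')
a=np.radians(yr);X=np.array([np.cos(a),np.sin(a)]);Y=np.array([-X[1],X[0]])
# expected plaque top-face corners if seated against the back slats (p=-3.5)
def W(s,p,y):
    e=slotE(s,p,y);return e
ex=np.array([proj(c,W(135,p,y)) for p,y in((1,-55),(-8,-55),(-8,55),(1,55))]);print(ex.round(1))
x0,y0=np.floor(ex.min(0)).astype(int)-25;x1,y1=np.ceil(ex.max(0)).astype(int)+25
roi=im[y0:y1,x0:x1].astype(int);h=cv2.cvtColor(im[y0:y1,x0:x1],cv2.COLOR_BGR2HSV).astype(int)
for t in(110,130,145):
    m=((h[...,1]<60)&(roi.min(2)>t)).astype(np.uint8);n,l,s,ce=cv2.connectedComponentsWithStats(m)
    for k in range(1,n):
        if s[k,4]>150:
            yy,xx=np.nonzero(l==k);R=cv2.minAreaRect(np.c_[xx+x0,yy+y0].astype(np.float32));print(t,s[k,4],np.round(cv2.boxPoints(R),1).tolist())
E
```

```text
t 15.17 tcp [ 555.4 -125.4  344. ] F [ 0.9 -0.9  0.2] M [-0.01 -0.05 -0.01] gap 29.9 gf 0.0 j [ 0.57  0.34 -0.62  1.49  0.2   1.38 -0.02]
[[313.9 160.5]
 [321.4 159.7]
 [315.7 256.5]
 [308.8 258.2]]
110 729 [[310.6000061035156, 247.89999389648438], [315.1000061035156, 158.6999969482422], [323.79998779296875, 159.10000610351562], [319.29998779296875, 248.39999389648438]]
110 484 [[330.70001220703125, 232.89999389648438], [336.6000061035156, 157.60000610351562], [343.1000061035156, 158.10000610351562], [337.20001220703125, 233.39999389648438]]
130 435 [[331.3999938964844, 233.0], [337.1000061035156, 158.60000610351562], [342.8999938964844, 159.10000610351562], [337.20001220703125, 233.39999389648438]]
130 613 [[311.1000061035156, 247.0], [315.79998779296875, 159.6999969482422], [323.0, 160.10000610351562], [318.29998779296875, 247.3000030517578]]
145 398 [[331.70001220703125, 232.89999389648438], [337.20001220703125, 158.60000610351562], [342.70001220703125, 159.0], [337.20001220703125, 233.3000030517578]]
145 543 [[311.6000061035156, 246.89999389648438], [316.1000061035156, 159.6999969482422], [322.6000061035156, 160.0], [318.1000061035156, 247.3000030517578]]
```

```bash
python3 - <<'E'
from m import *
im=cv2.imread('pics/w6.png');c=load('w6')
for y in (165,200,235,244,247,249,251,253,255,257,259,261):print(y,im[y,300:330].min(1).tolist())
# measure: if height (s=135 top) is right, cast centre-line ends
for p in((319.3,159.7),):
    for z in(150,154,158):print(onz(c,p,z).round(1),slotE(135,-3.5,-55).round(1))
E
```

```text
165 [99, 88, 78, 71, 62, 50, 43, 41, 42, 40, 39, 35, 44, 70, 94, 117, 154, 161, 160, 160, 161, 161, 157, 126, 100, 98, 98, 98, 96, 88]
200 [100, 98, 99, 100, 99, 101, 100, 99, 100, 100, 99, 100, 97, 109, 143, 157, 159, 159, 159, 160, 156, 125, 101, 99, 99, 99, 101, 101, 99, 101]
235 [98, 98, 98, 98, 99, 97, 98, 98, 98, 97, 96, 108, 139, 154, 157, 155, 157, 158, 151, 107, 76, 73, 74, 76, 78, 81, 82, 87, 89, 85]
244 [75, 74, 72, 72, 73, 73, 73, 81, 92, 98, 101, 120, 151, 157, 154, 155, 157, 152, 125, 85, 73, 79, 81, 79, 75, 75, 80, 83, 80, 80]
247 [73, 72, 73, 73, 73, 73, 73, 76, 80, 89, 96, 117, 145, 151, 149, 150, 150, 145, 116, 83, 73, 71, 74, 77, 75, 72, 73, 80, 82, 81]
249 [73, 73, 72, 73, 72, 74, 72, 73, 69, 52, 41, 48, 55, 59, 59, 58, 59, 63, 72, 73, 78, 82, 83, 84, 83, 80, 77, 79, 83, 85]
251 [74, 72, 72, 73, 73, 72, 74, 75, 73, 68, 43, 28, 27, 29, 28, 28, 27, 26, 25, 36, 54, 70, 80, 81, 83, 83, 83, 78, 74, 78]
253 [73, 72, 73, 73, 73, 73, 73, 71, 74, 73, 56, 36, 29, 31, 28, 30, 29, 30, 29, 28, 27, 29, 43, 63, 83, 88, 86, 80, 77, 79]
255 [74, 74, 72, 72, 72, 71, 74, 71, 74, 74, 69, 46, 28, 25, 30, 27, 28, 28, 25, 31, 26, 28, 25, 35, 61, 77, 78, 78, 85, 84]
257 [72, 74, 74, 73, 73, 73, 72, 73, 73, 74, 72, 57, 38, 24, 27, 25, 28, 27, 29, 27, 29, 31, 28, 29, 36, 57, 67, 72, 78, 83]
259 [70, 75, 72, 72, 73, 73, 72, 73, 72, 73, 75, 71, 55, 33, 29, 30, 29, 30, 28, 29, 32, 30, 29, 29, 30, 46, 71, 82, 82, 82]
261 [57, 71, 73, 73, 71, 74, 74, 73, 73, 73, 73, 73, 69, 44, 30, 31, 29, 29, 30, 28, 32, 31, 30, 30, 25, 34, 58, 83, 86, 83]
[ 617.3 -120.8  150. ] [ 614.8 -120.3  154.9]
[ 616.5 -120.   154. ] [ 614.8 -120.3  154.9]
[ 615.8 -119.1  158. ] [ 614.8 -120.3  154.9]
```

```bash
python3 -c "
from workcell import job
print(job.hand_in())"
```

```text
the job is handed in; nothing more can be done
None
```

I took the plaque off the hook without forcing it, lowered it into the rack's middle slot and let go, then handed the job in at about 15 s. A last wrist-camera check put the one visible end of its top edge within about 2 mm of the seated pose; the judge returned no verdict.

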